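# Hang the blue hand scraper back on its peg

## Task

The blue hand scraper has been left standing head-up in the steel utensil pan. Hang it back where it belongs: on the blue peg of the tool rail, by the eye in its handle, blade down and hanging freely, and leave the other things on the table where they are.

Things in the scene. Friction and masses are not known exactly. Their poses are not given: they have to be found in the camera images.
- scraper_center (a point): Middle of the blue plastic hand scraper (190 mm long, about 100 g, balances here), half-way through its handle's thickness. +x: along the tool to the eye end; y: across; +z: out of a flat face (the other face is 8 mm below). Handle from x = -26 to +61 mm: 30 mm wide, 16 thick. Starts standing in the pan, eye down, +z face up, blade leaning out over the pan's -x rim, 50 degrees to the horizontal.
- scraper_eye (a point): Centre of the round eye at the end of the scraper's handle, 76 mm from its middle along +x: 38 mm outside, 24 mm clear bore along z, 16 mm thick. Axes as scraper_center.
- scraper_blade (a point): Centre of the scraper's flat blade, 59.5 mm from its middle along -x and 5 mm lower in z: 71 mm long, 60 mm wide (y), 6 mm thick, its underside flush with the handle's. At the start its outer 60 mm stand out past the pan's rim. Axes as scraper_center.
- pan_center (a point): Loose open steel utensil pan, 108 (x) by 176 (y) over its rim, 100 mm high, inside 94 by 160 mm, 0.6 kg; this point is its centre, 50 mm above the table.
- board_top (a point): White plastic cutting board fixed to the table, 230 (x) by 300 (y) by 12 mm; this point is the middle of its upper face. It is kept clear: a free place to lay the scraper down flat and take it again another way.
- peg_blue_mid (a point): Empty blue peg: straight 10 mm round rod, rising at 30 degrees from a blue carrier (46 mm wide) clipped on the rail, along -x and up in this frame, its rounded tip towards the robot. This point is on the rod's axis 25 mm out from the carrier; the tip is 40 mm farther. The rail's crossbar is 28 mm behind this point, its top 24 mm above it. Blue, green and red pegs: 120 mm apart along y, any order.
- peg_green_mid (a point): the same point of the green peg, on which a green hand brush (50 mm wide, 200 mm long) hangs
- peg_red_mid (a point): the same point of the red peg, on which a red scraper like the blue one hangs
- jar_center (a point): loose spice jar, 67 mm across, 104 mm high, amber with a red lid; its centre
- spray_center (a point): loose spray bottle, 84 mm across, 222 mm high, its white trigger head along x; point on its axis 100 mm above its foot
- marker_center (a point): loose black marker pen with a blue cap, 138 mm long (along x), 18 mm wide, 14 mm high; its centre
- insert_center (a point): loose small open steel pan, 120 (x) by 90 (y) by 60 mm high; its centre
Not all that is in view belongs to the job. Of the things that look like the part that bears scraper_center, the smaller one is meant.

How it is judged (in metres and radians):
At the end, for the whole second after the job is handed in: The blue scraper hangs on the blue peg by its eye: eye centre within 45 mm of the peg's mid point and within 14 mm of it sideways, handle end up and its length within 23 degrees of vertical, its weight on the blue peg, its blade clear of the table by 60 mm, released and at rest (distance between scraper_eye and peg_blue_mid below 0.045 m and y of scraper_eye in the frame of peg_blue_mid between -0.014 and 0.014 m and angle between scraper_center's own x axis and vertical below 0.4 rad and height (world z) of scraper_blade above 0.06 m and contact force between scraper and peg_blue above 0.2 N and linear speed of scraper below 0.05 m/s and contact force between scraper and the fingers below 0.05 N); the robot touches nothing.
It fails at once if one of the other loose things (pan, jar, spray bottle, marker, small pan) is pushed more than 60 mm from its place or knocked over (distance of any of pan_center, jar_center, spray_center, marker_center, insert_center from where it was at the start of the episode above 0.06 m or angle between any of pan_center, jar_center, spray_center, insert_center's own z axis and vertical above 0.6 rad).
It also fails if it takes over 54 s, if anything falls off the work surface, if the arm or the gripper's body presses on something with over 40 N, if the wrist force passes 120 N, or if a joint passes its speed limit or range.

## Robot

A 7-joint arm with a two-finger parallel gripper is mounted at the origin on the work surface. World frame = base frame: x ahead of the robot, y to its left, z up, the work surface at z = 0. Lengths are in m, angles in degrees, forces in N, time in s.
With the tool pointing down it reaches from about 0.4 to 0.85 m from the base axis. Payload 4.4 kg.
Tool frame: the origin (TCP) lies midway between the tips of the shut fingers; the grasp point (between the pads) lies 19 mm behind it; z points along the fingers, y is the line along which they close (so a half turn about z gives the same grasp; the last joint's range is limited). The gripper opens to 94 mm and grips with 3 to 60 N. Pads are 16 mm wide; open, the fingers measure 119 mm over their backs; the gripper's body (75 mm by 177 mm) begins 78 mm behind the grasp point.
Start: joints at [-76.937, 36.005, 2.206, 86.941, -1.547, 57.084, -1.146], TCP at [0.188, 0.622, 0.205] pointing down, gripper open.
Joint ranges: [-175.42, 175.42], [-21.48, 121.26], [-71.46, 75.88], [10.55, 141.38], [-63.04, 243.04], [13.31, 113.54], [-168.57, 168.57]. Speed limits (degrees/s): [147.25, 147.25, 180, 180, 180, 180, 180].

## Interface

Orientations are given as a 3x3 rotation matrix whose columns are the frame's x, y, z axes.
In Python, from bench import readout, cams, job gives the robot as it stands.
- The arm moves only by the tool step_arm, never from a script. Its argument "plan" is a list of rows, each an object of numbers: "x", "y", "z": the shift along the tool's x, y, z in cm; "rx", "ry", "rz": the turn, a rotation vector about the tool's x, y, z in rad. In form: [{"x": .., "y": .., "z": .., "rx": .., "ry": .., "rz": ..}, ...]. A call has 1 to 12 rows; each row shifts and turns the commanded pose from where the row before left it, along the tool's axes as they then stand; what a row does not reach is not made up. A row lasts 1/8 s, in which the tool goes at most 62.5 mm and 10.7 degrees, less where a joint would pass 70% of its speed; a pose out of reach is approached as far as the arm can. A call is refused whole if a number of a shift passes 6.25 or a number of a turn 0.188, either way. A call with a gripper value outside its range is refused whole. "gripper" is the opening, from 0 (shut) to 1 (fully open), set as the call begins (left out, the last holds). The fingers move at their own pace and stop on an object; "force" is the grip in N (left out, the last holds). Time passes only in rows, so rows that do not move let the fingers close. It gives the time, the measured TCP pose, the force, the opening and the grip force at its end, in the units of the state.
- readout.state(): the state, without advancing time (a new reading comes with each control period).
- cams.capture(name): name is "scene" or "top" or "wrist"; returns a dict with "frame" (420x560x3 uint8, blue, green, red), "range_z" (420x560 float32, m along the optical axis (not along the pixel's ray), 0 where there is no reading), "fx", "fy", "cx", "cy" (pixels), "extrinsics" (4x4, takes a point from world to camera coordinates); the wrist camera has in their place "mount" (4x4, takes a point from camera to tool coordinates, whose origin is the TCP and whose axes are the flange's). Camera axes: x right, y down, z forward; pixel columns grow to the right and rows downward; lengths in m; the calibration is good to about 2 mm. A picture is of the moment at which its call begins: read the wrist's pose just before it.
- job.hand_in(): hands the job in; it is judged then, once.
The state is a dict: "t": time; "q": joint angles; "qvel": joint speeds; "joint_torque": joint torques, N m; "position": TCP position; "ee_rot": TCP orientation; "force": force on the tool from outside, world axes, zero at the start; "torque": the same for the moment, N m; "gripper_width": opening from 0.0 (shut) to 1.0 (fully open); "grasp_force": force on a finger pad.
Only numpy, scipy, OpenCV 4.12 (cv2) and the standard library are available. Lean on these libraries where they do the work, as an engineer would, in place of code of your own. Each camera call takes 0.05 s, during which the arm holds its last target. There are 200 camera calls.

## Working session

There is one attempt and no reset: what is moved stays moved. The work goes in short steps, Python scripts to look and compute and a tool call to move; the robot and the scene stay as the last step left them, time stands still between calls to the robot, and variables do not carry over. Pictures are saved under pics/ and viewed, at most 11 in all, crops included, and the job is handed in when it is done.

Besides the shell and the picture viewer there is one more tool, called after ">>>" as name(argument=value, ...) on one line, values as JSON. step_arm: Moves the arm, as the interface text tells. Its arguments: {"type":"object","properties":{"plan":{"type":"array","items":{"type":"object","properties":{"x":{"type":"number"},"y":{"type":"number"},"z":{"type":"number"},"rx":{"type":"number"},"ry":{"type":"number"},"rz":{"type":"number"}}}},"gripper":{"type":"number"},"force":{"type":"number"}},"required":["plan"]}

```bash
ls; mkdir -p pics; cat > h.py <<'E'
import numpy as np, cv2
from bench import readout, cams, job
np.set_printoptions(precision=4,suppress=True)
def cap(n):
    s=readout.state(); c=cams.capture(n)
    if 'extrinsics' in c: T=np.linalg.inv(np.array(c['extrinsics']))
    else:
        W=np.eye(4);W[:3,:3]=np.array(s['ee_rot']);W[:3,3]=s['position'];T=W@np.array(c['mount'])
    c['T']=T; z=c['range_z']; v,u=np.mgrid[:z.shape[0],:z.shape[1]]
    P=np.stack([(u-c['cx'])/c['fx']*z,(v-c['cy'])/c['fy']*z,z],-1)
    c['P']=P@T[:3,:3].T+T[:3,3]; c['P'][z==0]=np.nan
    c['hsv']=cv2.cvtColor(c['frame'],cv2.COLOR_BGR2HSV)
    return c
E
python3 - <<'E'
from h import *
for n in['scene','top']:
    c=cap(n);cv2.imwrite(f'pics/{n}0.png',c['frame']);np.savez(f'{n}0.npz',**{k:c[k] for k in('P','hsv','T','frame','range_z')});print(n,c['T'],c['fx'])
print(readout.state())
E
```

```text
pics
scene [[ 0.7672  0.3656 -0.5271  1.3034]
 [ 0.6412 -0.4137  0.6463 -0.9903]
 [ 0.0182 -0.8337 -0.5518  1.0374]
 [ 0.      0.      0.      1.    ]] 544.4183753318223
top [[-0.0184 -0.9906  0.1355  0.3135]
 [-0.9996  0.0155 -0.0218  0.0221]
 [ 0.0194 -0.1359 -0.9905  1.2629]
 [ 0.      0.      0.      1.    ]] 472.20953800426497
{'t': 0.1, 'q': array([-76.9377,  36.0526,   2.2036,  86.988 ,  -1.5475,  57.083 ,
        -1.1443]), 'qvel': array([-0.0306, -0.0429,  0.0497, -0.1241,  0.051 ,  0.1141, -0.018 ]), 'joint_torque': array([  0.0036, -55.0794,   1.1478, -18.7117,  -0.0521,   0.0191,
         0.0001]), 'position': array([0.188 , 0.6216, 0.2047]), 'ee_rot': array([[-0.9572,  0.2896, -0.0005],
       [ 0.2896,  0.9572, -0.0016],
       [-0.    , -0.0016, -1.    ]]), 'force': array([-0.1556, -0.1249,  0.1984]), 'torque': array([0.0221, 0.0123, 0.0355]), 'grasp_force': 0.0, 'gripper_width': 0.9980394307315464}
```

View pics/scene0.png

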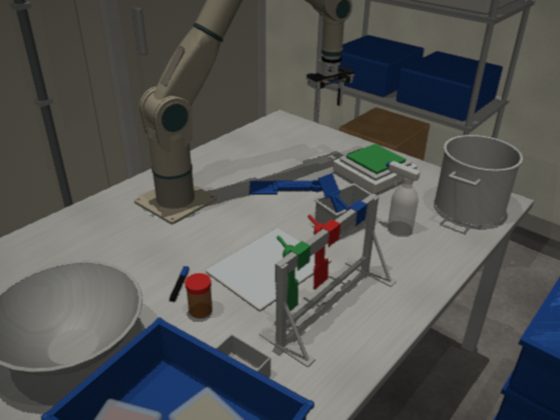

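View pics/top0.png

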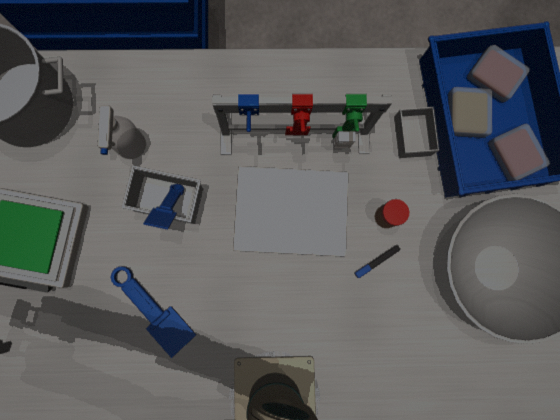

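The top view shows the scraper in the pan at about (165,205), a larger look-alike lying at (150,310), the blue peg at (248,115), the board at (292,212), and red and green tools on the neighbouring pegs. Next I'll measure these.

```bash
python3 - <<'E'
from h import *
t=np.load('top0.npz');P,H=t['P'],t['hsv']
blue=cv2.inRange(H,(100,110,40),(130,255,255))
def box(u0,u1,v0,v1,m=blue):
    k=np.zeros_like(m);k[v0:v1,u0:u1]=m[v0:v1,u0:u1];p=P[k>0];return p[~np.isnan(p[:,0])]
s=box(135,200,175,235);print('scr',len(s),s.min(0),s.max(0))
# plane fit
c=np.median(s,0);q=s[np.linalg.norm(s-c,axis=1)<.15]
for zlo in np.arange(.04,.2,.01):
    w=q[(q[:,2]>=zlo)&(q[:,2]<zlo+.01)]
    if len(w)>3:print(round(zlo,2),len(w),np.median(w,0),w[:,1].min(),w[:,1].max())
p=box(232,265,90,138);print('peg',len(p),p.min(0),p.max(0))
for x in np.arange(p[:,0].min(),p[:,0].max(),.006):
    w=p[(p[:,0]>=x)&(p[:,0]<x+.006)]
    if len(w):print(round(x,3),len(w),np.median(w,0),w[:,1].min(),w[:,1].max(),w[:,2].max())
# rail crossbar direction: centroids of blue/red/green carriers
r=cv2.inRange(H,(0,130,60),(8,255,255))|cv2.inRange(H,(172,130,60),(180,255,255));g=cv2.inRange(H,(45,100,40),(85,255,255))
for m,b in((blue,(232,265,92,107)),(r,(288,318,92,107)),(g,(342,372,92,107))):
    w=box(*b,m);w=w[w[:,2]>w[:,2].max()-.012];print('car',len(w),np.median(w,0),(w.min(0)+w.max(0))/2)
# pan rim
m=np.zeros(P.shape[:2],np.uint8);m[160:230,118:210]=255
w=P[(m>0)&(blue==0)&(P[...,2]>.093)&(P[...,2]<.107)]
print('pan',len(w),cv2.minAreaRect((w[:,:2]*1000).astype(np.float32)),w[:,2].mean())
d=P[170:255,235:350];print('board',d[42,57])
b=P[(H[...,1]<40)&(P[...,2]>.008)&(P[...,2]<.016)];b=b[(b[:,0]>.3)&(b[:,0]<.7)&(abs(b[:,1])<.2)];print(cv2.minAreaRect((b[:,:2]*1000).astype(np.float32)))
E
```

```text
scr 768 [0.4262 0.2337 0.0067] [0.5581 0.3045 0.1552]
0.04 29 [0.5332 0.2514 0.0459] 0.23920806434014555 0.2640757654231645
0.05 22 [0.5251 0.2519 0.0551] 0.241771936490398 0.267654663568123
0.06 29 [0.5174 0.2547 0.0636] 0.24298057483622687 0.2678342043407467
0.07 35 [0.5097 0.2559 0.074 ] 0.24579613362192818 0.27018890883226804
0.08 34 [0.5011 0.2612 0.084 ] 0.24857285367720927 0.27286476803341697
0.09 37 [0.4915 0.2589 0.0961] 0.24862332608701698 0.27766865492330145
0.1 130 [0.4756 0.2658 0.1059] 0.23948049886550266 0.29377730205541136
0.11 74 [0.4645 0.2697 0.1143] 0.2405029031321942 0.2969279242140865
0.12 82 [0.4556 0.2686 0.1251] 0.2427930261014686 0.2993120244579878
0.13 70 [0.4475 0.2749 0.1349] 0.24418758350956093 0.30181414347736363
0.14 105 [0.4387 0.2739 0.1458] 0.24656544028761304 0.30447941341256024
0.15 37 [0.4358 0.2816 0.1513] 0.2516261255230916 0.3028498887787511
peg 351 [0.6257 0.0298 0.2255] [0.7091 0.0744 0.2656]
0.626 12 [0.629  0.0528 0.259 ] 0.048472052542262306 0.05735676032383817 0.2609829775220063
0.632 9 [0.6345 0.0528 0.2571] 0.04849515899323348 0.057411
[... 861 characters left out ...]
6945 0.0544 0.2606] 0.029992999109890617 0.07427693108670734 0.26557119817296426
0.698 57 [0.7007 0.052  0.2611] 0.029951417115552548 0.07414959159385477 0.264073146865215
0.704 46 [0.7064 0.0519 0.2606] 0.029814264311095247 0.07409853875894455 0.26414756824683483
car 246 [0.6951 0.0522 0.2606] [0.6959 0.0521 0.2596]
car 255 [ 0.6958 -0.0674  0.2602] [ 0.6962 -0.0674  0.2603]
car 251 [ 0.6945 -0.1876  0.2602] [ 0.6949 -0.1876  0.2587]
pan 689 ((518.91552734375, 276.4302062988281), (177.94113159179688, 110.19766235351562), 76.93463134765625) 0.0996004119886758
board [ 0.4769 -0.0542  0.018 ]
((494.3686828613281, -18.553375244140625), (418.7991943359375, 294.93878173828125), 70.01622009277344)
```

```bash
cat >> h.py <<'E'
from scipy.spatial.transform import Rotation as Ro
def delta(pos,R):
    s=readout.state(); A=np.array(s['ee_rot']); 
    print('turn(now axes)',Ro.from_matrix(A.T@R).as_rotvec(),'shift cm in target axes',R.T@(pos-np.array(s['position']))*100,'in now axes',A.T@(pos-np.array(s['position']))*100)
def tool(yaw,tilt): # tilt>0: fingers point back to robot; y axis along yaw+90
    yaw,tilt=np.radians([yaw,tilt]);c,s=np.cos(yaw),np.sin(yaw)
    z=np.array([-np.sin(tilt)*c,-np.sin(tilt)*s,-np.cos(tilt)]);y=np.array([-s,c,0])
    return np.stack([np.cross(y,z),y,z],1)
E
python3 - <<'E'
from h import *
t=np.load('top0.npz');P=t['P']
w=P[95:165,92:150].reshape(-1,3);w=w[w[:,2]>.06];print('spray',w.min(0),w.max(0))
R=tool(-13.4,40);e=np.array([np.cos(np.radians(13.4)),-np.sin(np.radians(13.4)),0])
C=np.array([.4913,.2615,.082]);xs=.643*e-np.array([0,0,.766]);G=C+.005*xs;T=G+.014*R[:,2];print('TCP target',T,R)
up=T-.10*R[:,2];print('pre',up)
delta(up,R);
E
```

```text
spray [0.593  0.3385 0.0602] [0.7076 0.4032 0.2282]
TCP target [0.4857 0.2628 0.0674] [[-0.7452  0.2317 -0.6253]
 [ 0.1775  0.9728  0.149 ]
 [ 0.6428  0.     -0.766 ]]
pre [0.5482 0.2479 0.144 ]
turn(now axes) [ 0.0193  0.6979 -0.058 ] shift cm in target axes [-37.3699 -28.0025 -23.4435] in now axes [-45.2939 -25.3268   6.1043]
```

>>> step_arm(plan=[{"z":-5},{"z":-4.5},{"x":-4.2,"y":-2.6},{"x":-4.2,"y":-2.6},{"x":-4.2,"y":-2.6},{"x":-4.2,"y":-2.6},{"x":-4.2,"y":-2.6},{"x":-4.2,"y":-2.6},{"x":-4.2,"y":-2.6},{"x":-4.2,"y":-2.6},{"x":-4.2,"y":-2.6},{"x":-4.2,"y":-2.6}], gripper=0.75)

```text
validation failed for argument at $.pl...
```

>>> step_arm(plan=[{"rx":0.005,"ry":0.14,"rz":-0.012},{"rx":0.005,"ry":0.14,"rz":-0.012},{"rx":0.005,"ry":0.14,"rz":-0.012},{"ry":0.14,"rz":-0.012},{"ry":0.14,"rz":-0.012},{}])

```text
validation failed for argument at $.pl...
```

```bash
python3 - <<'E'
from h import *
s=readout.state();print(s['t'],s['q'],s['position'],s['ee_rot'],s['gripper_width'])
R=tool(-13.4,40);delta(np.array([.523,.254,.173]),R);delta(np.array([.4857,.2628,.0674]),R)
c=cap('wrist');cv2.imwrite('pics/w1.png',c['frame'])
E
```

```text
0.1 [-76.9377  36.0526   2.2036  86.988   -1.5475  57.083   -1.1443] [0.188  0.6216 0.2047] [[-0.9572  0.2896 -0.0005]
 [ 0.2896  0.9572 -0.0016]
 [-0.     -0.0016 -1.    ]] 0.9980394307315464
turn(now axes) [ 0.0193  0.6979 -0.058 ] shift cm in target axes [-33.5234 -27.9975 -23.9952] in now axes [-42.7063 -25.4816   3.2095]
turn(now axes) [ 0.0193  0.6979 -0.058 ] shift cm in target axes [-37.3755 -28.0058 -13.4423] in now axes [-38.8812 -25.7021  13.7698]
```

View pics/w1.png

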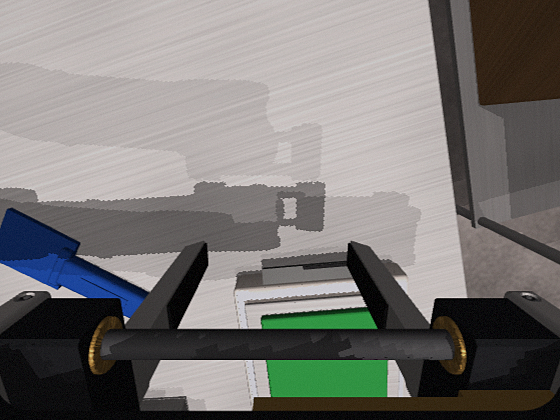

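The move calls were refused, probably because every row needs all six keys, so the picture only shows the start pose: the decoy's blade at the left edge and the fingers in the middle. I'll resend with full rows.

>>> step_arm(plan=[{"x":0,"y":0,"z":-5,"rx":0,"ry":0,"rz":0},{"x":0,"y":0,"z":-4.5,"rx":0,"ry":0,"rz":0},{"x":-4.2,"y":-2.6,"z":0,"rx":0,"ry":0,"rz":0},{"x":-4.2,"y":-2.6,"z":0,"rx":0,"ry":0,"rz":0},{"x":-4.2,"y":-2.6,"z":0,"rx":0,"ry":0,"rz":0},{"x":-4.2,"y":-2.6,"z":0,"rx":0,"ry":0,"rz":0},{"x":-4.2,"y":-2.6,"z":0,"rx":0,"ry":0,"rz":0},{"x":-4.2,"y":-2.6,"z":0,"rx":0,"ry":0,"rz":0},{"x":-4.2,"y":-2.6,"z":0,"rx":0,"ry":0,"rz":0},{"x":-4.2,"y":-2.6,"z":0,"rx":0,"ry":0,"rz":0},{"x":-4.2,"y":-2.6,"z":0,"rx":0,"ry":0,"rz":0},{"x":-4.2,"y":-2.6,"z":0,"rx":0,"ry":0,"rz":0}], gripper=0.75, force=25)

```text
t: 1.65
position: [0.5156, 0.2504, 0.3003]
ee_rot: [[-0.957, 0.289, -0.0], [0.289, 0.957, 0.0], [0.0, -0.0, -1.0]]
force: [0.4, 0.7, 0.1]
gripper_width: 0.747
grasp_force: 0.0
```

>>> step_arm(plan=[{"x":0,"y":0,"z":0,"rx":0.004,"ry":0.14,"rz":-0.012},{"x":0,"y":0,"z":0,"rx":0.004,"ry":0.14,"rz":-0.012},{"x":0,"y":0,"z":0,"rx":0.004,"ry":0.14,"rz":-0.012},{"x":0,"y":0,"z":0,"rx":0.004,"ry":0.14,"rz":-0.012},{"x":0,"y":0,"z":0,"rx":0.004,"ry":0.14,"rz":-0.012},{"x":0,"y":0,"z":0,"rx":0,"ry":0,"rz":0}])

```text
t: 2.4
position: [0.5156, 0.25, 0.296]
ee_rot: [[-0.74, 0.233, -0.631], [0.179, 0.973, 0.149], [0.648, -0.003, -0.762]]
force: [-0.9, 0.7, -0.3]
gripper_width: 0.749
grasp_force: 0.0
```

```bash
python3 - <<'E'
from h import *
s=readout.state();print(s['t'],s['q'],s['position'],s['ee_rot'],s['gripper_width'])
R=tool(-13.4,40);delta(np.array([.523,.254,.173]),R);delta(np.array([.4857,.2628,.0674]),R)
c=cap('wrist');cv2.imwrite('pics/w2.png',c['frame'])
E
```

```text
2.4 [-16.9718  48.1344   1.0311  61.3136 -20.0858 106.2164  61.0485] [0.5156 0.25   0.296 ] [[-0.7405  0.2327 -0.6305]
 [ 0.179   0.9725  0.1488]
 [ 0.6478 -0.0027 -0.7618]] 0.7492666577795433
turn(now axes) [-0.0014 -0.0066 -0.0025] shift cm in target axes [-8.3843  0.564   9.0253] in now axes [-8.4424  0.598   8.9688]
turn(now axes) [-0.0014 -0.0066 -0.0025] shift cm in target axes [-12.2364   0.5556  19.5781] in now axes [-12.3642   0.6144  19.4959]
```

View pics/w2.png

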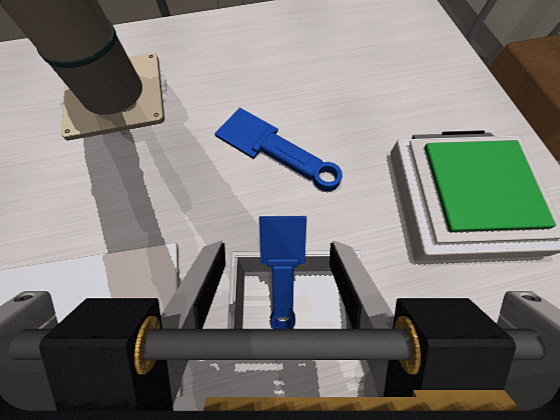

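The wrist view shows the scraper centred between the fingers, with its blade at (283,238) and its eye at (283,320). The 40° back tilt is within reach. I'll move to the pre-grasp pose.

>>> step_arm(plan=[{"x":-2.8,"y":0.2,"z":3,"rx":0,"ry":0,"rz":0},{"x":-2.8,"y":0.2,"z":3,"rx":0,"ry":0,"rz":0},{"x":-2.8,"y":0.2,"z":3,"rx":0,"ry":0,"rz":0},{"x":0,"y":0,"z":0,"rx":0,"ry":0,"rz":0}])

```text
t: 2.95
position: [0.5205, 0.2569, 0.1772]
ee_rot: [[-0.743, 0.228, -0.629], [0.174, 0.974, 0.147], [0.646, 0.0, -0.764]]
force: [0.3, -0.0, 2.1]
gripper_width: 0.753
grasp_force: 0.0
```

```bash
python3 - <<'E'
from h import *
s=readout.state();print(s['t'],s['q'],s['position'],s['gripper_width'])
c=cap('wrist');cv2.imwrite('pics/w3.png',c['frame'])
m=cv2.inRange(c['hsv'],(100,110,40),(130,255,255));p=c['P'][m>0];p=p[~np.isnan(p[:,0])]
p=p[(p[:,0]>.4)&(p[:,2]>.01)&(p[:,2]<.17)];print(len(p),p.max(0),p.min(0))
A=np.array(s['ee_rot']);q=(p-s['position'])@A
h=p[(p[:,2]<.09)&(p[:,2]>.03)];b=p[p[:,2]>.115]
for w in(h,b):
    qq=(w-s['position'])@A; print(len(w),w.mean(0),'tool y',(np.percentile(qq[:,1],2)+np.percentile(qq[:,1],98))/2, np.linalg.svd(w-w.mean(0),full_matrices=False)[2])
R=tool(-13.4,40);delta(np.array([.4857,.2628,.0674]),R)
E
```

```text
2.95 [-17.3213  54.486    0.8102  66.5398 -19.4762  95.0096  64.8262] [0.5205 0.2569 0.1772] 0.753434254550994
7128 [0.563  0.3041 0.1529] [0.4268 0.2316 0.01  ]
1542 [0.52   0.2557 0.0627] tool y -0.0012593857832015965 [[ 0.6186 -0.138  -0.7735]
 [-0.2407 -0.9704 -0.0194]
 [ 0.7479 -0.1982  0.6335]]
3305 [0.449  0.2723 0.1349] tool y -0.001383271795724575 [[ 0.199   0.9796  0.0286]
 [-0.639   0.1076  0.7616]
 [ 0.743  -0.1698  0.6474]]
turn(now axes) [-0.0005 -0.0013  0.0041] shift cm in target axes [-4.3986 -0.2782 10.8891] in now axes [-4.4121 -0.2906 10.8834]
```

>>> step_arm(plan=[{"x":-1.5,"y":-0.05,"z":3.5,"rx":0,"ry":0,"rz":0},{"x":-1.5,"y":-0.05,"z":3.5,"rx":0,"ry":0,"rz":0},{"x":-1.3,"y":-0.05,"z":2.5,"rx":0,"ry":0,"rz":0},{"x":0,"y":0,"z":1.1,"rx":0,"ry":0,"rz":0},{"x":0,"y":0,"z":0,"rx":0,"ry":0,"rz":0}])

```text
t: 3.62
position: [0.488, 0.264, 0.0707]
ee_rot: [[-0.746, 0.229, -0.625], [0.173, 0.973, 0.15], [0.643, 0.003, -0.766]]
force: [0.1, -0.1, 1.0]
gripper_width: 0.75
grasp_force: 0.0
```

>>> step_arm(plan=[{"x":0,"y":0,"z":0,"rx":0,"ry":0,"rz":0},{"x":0,"y":0,"z":0,"rx":0,"ry":0,"rz":0},{"x":0,"y":0,"z":0,"rx":0,"ry":0,"rz":0},{"x":0,"y":0,"z":0,"rx":0,"ry":0,"rz":0},{"x":0,"y":0,"z":0,"rx":0,"ry":0,"rz":0},{"x":0,"y":0,"z":0,"rx":0,"ry":0,"rz":0}], gripper=0, force=30)

```text
t: 4.38
position: [0.4877, 0.2631, 0.0688]
ee_rot: [[-0.745, 0.23, -0.627], [0.175, 0.973, 0.149], [0.644, 0.002, -0.765]]
force: [0.4, -0.1, 0.7]
gripper_width: 0.317
grasp_force: 30.0
```

>>> step_arm(plan=[{"x":1.6,"y":0,"z":-1.9,"rx":0,"ry":0,"rz":0},{"x":3.2,"y":0,"z":-3.8,"rx":0,"ry":0,"rz":0},{"x":3.2,"y":0,"z":-3.8,"rx":0,"ry":0,"rz":0},{"x":3.2,"y":0,"z":-3.8,"rx":0,"ry":0,"rz":0},{"x":3.2,"y":0,"z":-3.8,"rx":0,"ry":0,"rz":0},{"x":0,"y":0,"z":0,"rx":0,"ry":0,"rz":0}])

```text
t: 5.12
position: [0.4892, 0.2634, 0.2975]
ee_rot: [[-0.75, 0.23, -0.62], [0.172, 0.973, 0.152], [0.638, 0.007, -0.77]]
force: [1.1, -0.9, -2.0]
gripper_width: 0.318
grasp_force: 30.0
```

```bash
python3 - <<'E'
from h import *
s=readout.state();print(s['t'],s['q'],s['position'],s['ee_rot'],s['gripper_width'],s['grasp_force'])
c=cap('scene');cv2.imwrite('pics/s2.png',c['frame'])
E
```

```text
5.125 [-18.4019  45.16     0.6777  66.9395 -20.4799 102.3993  60.9348] [0.4892 0.2634 0.2975] [[-0.7503  0.2295 -0.62  ]
 [ 0.1722  0.9733  0.1518]
 [ 0.6382  0.0071 -0.7698]] 0.31792368433296686 29.998012483119965
```

View pics/s2.png

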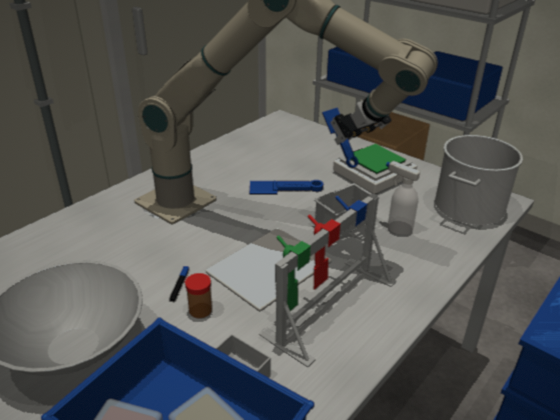

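The scraper is held at its original lean and the pan hasn't moved. I'll carry it over the board, lay it flat, and regrip it with less tilt.

>>> step_arm(plan=[{"x":-0.8,"y":-5.5,"z":-0.75,"rx":0,"ry":0,"rz":0},{"x":-0.8,"y":-5.5,"z":-0.75,"rx":0,"ry":0,"rz":0},{"x":-0.8,"y":-5.5,"z":-0.75,"rx":0,"ry":0,"rz":0},{"x":-0.8,"y":-5.5,"z":-0.75,"rx":0,"ry":0,"rz":0},{"x":-0.8,"y":-5.5,"z":-0.75,"rx":0,"ry":0,"rz":0},{"x":0,"y":0,"z":0,"rx":0,"ry":-0.17,"rz":0},{"x":0,"y":0,"z":0,"rx":0,"ry":-0.17,"rz":0},{"x":0,"y":0,"z":0,"rx":0,"ry":-0.17,"rz":0},{"x":0,"y":0,"z":0,"rx":0,"ry":-0.17,"rz":0},{"x":0,"y":0,"z":0,"rx":0,"ry":-0.17,"rz":0},{"x":0,"y":0,"z":0,"rx":0,"ry":0,"rz":0}])

```text
t: 6.55
position: [0.472, -0.0168, 0.2934]
ee_rot: [[-0.964, 0.228, 0.14], [0.226, 0.974, -0.032], [-0.144, 0.001, -0.99]]
force: [-0.3, 0.6, -1.0]
gripper_width: 0.316
grasp_force: 30.0
```

```bash
python3 - <<'E'
from h import *
s=readout.state();print(s['t'],s['q'],s['position'],s['ee_rot'],s['gripper_width'],s['grasp_force'])
R=tool(0,-10);delta(np.array([.48,-.02,.06]),R)
E
```

```text
6.55 [ -8.3991  10.9307   6.2683 114.3385   1.3279  46.8279  73.6442] [ 0.472  -0.0168  0.2934] [[-0.9635  0.2281  0.1401]
 [ 0.2258  0.9736 -0.0319]
 [-0.1437  0.0009 -0.9896]] 0.316204415049133 29.99793291091919
turn(now axes) [-0.0357 -0.0301 -0.2273] shift cm in target axes [ 3.2674 -0.3241 23.1255] in now axes [ 2.5112 -0.1536 23.2216]
```

>>> step_arm(plan=[{"x":0,"y":0,"z":0,"rx":-0.018,"ry":-0.015,"rz":-0.114},{"x":0,"y":0,"z":0,"rx":-0.018,"ry":-0.015,"rz":-0.114},{"x":0.8,"y":-0.1,"z":5.8,"rx":0,"ry":0,"rz":0},{"x":0.8,"y":-0.1,"z":5.8,"rx":0,"ry":0,"rz":0},{"x":0.8,"y":-0.1,"z":5.8,"rx":0,"ry":0,"rz":0},{"x":0.8,"y":0,"z":5.8,"rx":0,"ry":0,"rz":0},{"x":0,"y":0,"z":0,"rx":0,"ry":0,"rz":0}])

```text
t: 7.42
position: [0.4762, -0.0292, 0.0989]
ee_rot: [[-0.989, 0.003, 0.146], [-0.001, 1.0, -0.024], [-0.146, -0.024, -0.989]]
force: [0.5, -0.1, -1.3]
gripper_width: 0.32
grasp_force: 30.0
```

>>> step_arm(plan=[{"x":0.2,"y":0,"z":1.5,"rx":0,"ry":0,"rz":0},{"x":0.2,"y":0,"z":1.2,"rx":0,"ry":0,"rz":0},{"x":0,"y":0,"z":0,"rx":0,"ry":0,"rz":0}])

```text
t: 7.8
position: [0.4776, -0.0299, 0.074]
ee_rot: [[-0.989, 0.004, 0.151], [-0.0, 1.0, -0.024], [-0.151, -0.024, -0.988]]
force: [-0.1, 0.3, -1.7]
gripper_width: 0.314
grasp_force: 30.0
```

```bash
python3 - <<'E'
from h import *
s=readout.state();print(s['t'],s['q'],s['position'],s['ee_rot'],s['force'])
c=cap('top');m=cv2.inRange(c['hsv'],(100,110,40),(130,255,255));m[:160]=0;m[260:]=0;m[:,:225]=0;m[:,350:]=0
p=c['P'][m>0];p=p[~np.isnan(p[:,0])];print(len(p),p.min(0),p.max(0))
for x in np.arange(.36,.58,.02):
    w=p[(p[:,0]>x)&(p[:,0]<x+.02)]
    if len(w):print(round(x,2),len(w),np.median(w,0))
c=cap('scene');cv2.imwrite('pics/s3.png',c['frame'][130:350,150:450])
E
```

```text
7.8 [  8.1722  32.8186 -12.9769 128.9208  40.7614  13.4278  48.3215] [ 0.4776 -0.0299  0.074 ] [[-0.9886  0.0036  0.1506]
 [-0.0001  0.9997 -0.0243]
 [-0.1506 -0.024  -0.9883]] [-0.1078  0.2547 -1.7067]
137 [ 0.3571 -0.0443  0.078 ] [0.5649 0.0007 0.5749]
0.36 1 [0.3629 0.0007 0.5551]
0.38 56 [ 0.3882 -0.0082  0.0863]
0.4 10 [ 0.4033 -0.0036  0.0851]
0.46 1 [ 0.4781 -0.0215  0.4619]
0.52 19 [ 0.5344 -0.0184  0.0935]
0.54 30 [ 0.5542 -0.0162  0.0926]
0.56 19 [ 0.5624 -0.0292  0.0913]
```

View pics/s3.png

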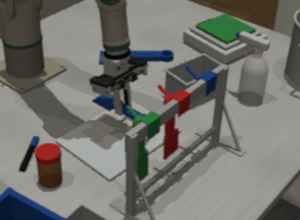

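The scraper is level over the board, with its eye end at x≈0.565, but q6 is at its lower limit. I'll shift out in +x and then lower.

>>> step_arm(plan=[{"x":-2.4,"y":0,"z":0.4,"rx":0,"ry":0.02,"rz":0},{"x":-2.4,"y":0,"z":0.4,"rx":0,"ry":0.02,"rz":0},{"x":0.3,"y":0,"z":2,"rx":-0.01,"ry":0,"rz":0},{"x":0.3,"y":0,"z":2,"rx":-0.01,"ry":0,"rz":0},{"x":0.1,"y":0,"z":0.8,"rx":0,"ry":0,"rz":0},{"x":0,"y":0,"z":0,"rx":0,"ry":0,"rz":0}])

```text
t: 8.65
position: [0.5241, -0.0301, 0.0245]
ee_rot: [[-0.994, 0.001, 0.111], [0.0, 1.0, -0.005], [-0.111, -0.005, -0.994]]
force: [-0.4, -0.0, -1.5]
gripper_width: 0.316
grasp_force: 30.0
```

```bash
python3 - <<'E'
from h import *
s=readout.state();print(s['t'],s['q'],s['position'],s['ee_rot'],s['force'])
E
```

```text
8.65 [ 10.6432  41.2272 -15.6864 121.036   41.2511  16.2128  49.7736] [ 0.5241 -0.0301  0.0245] [[-0.9938  0.0005  0.1111]
 [ 0.      1.     -0.0046]
 [-0.1111 -0.0046 -0.9938]] [-0.3704 -0.0024 -1.5483]
```

>>> step_arm(plan=[{"x":0,"y":0,"z":0.5,"rx":0,"ry":0,"rz":0},{"x":0,"y":0,"z":0.4,"rx":0,"ry":0,"rz":0},{"x":0,"y":0,"z":0,"rx":0,"ry":0,"rz":0}])

```text
t: 9.02
position: [0.5249, -0.0304, 0.0153]
ee_rot: [[-0.994, 0.001, 0.111], [0.001, 1.0, -0.004], [-0.111, -0.004, -0.994]]
force: [0.8, -0.0, -1.3]
gripper_width: 0.321
grasp_force: 30.0
```

>>> step_arm(plan=[{"x":0,"y":0,"z":0,"rx":0,"ry":0,"rz":0},{"x":0,"y":0,"z":0,"rx":0,"ry":0,"rz":0},{"x":0,"y":0,"z":0,"rx":0,"ry":0,"rz":0},{"x":0,"y":0,"z":0,"rx":0,"ry":0,"rz":0},{"x":0,"y":0,"z":-2,"rx":0,"ry":0,"rz":0},{"x":0,"y":0,"z":-5,"rx":0,"ry":0,"rz":0},{"x":0,"y":0,"z":-5,"rx":0,"ry":0,"rz":0},{"x":0,"y":0,"z":0,"rx":0,"ry":0.17,"rz":0},{"x":0,"y":0,"z":0,"rx":0,"ry":0.17,"rz":0},{"x":0,"y":0,"z":0,"rx":0,"ry":0.12,"rz":0},{"x":0,"y":0,"z":0,"rx":0,"ry":0,"rz":0}], gripper=0.65)

```text
t: 10.4
position: [0.5126, -0.0296, 0.133]
ee_rot: [[-0.94, 0.002, -0.342], [0.003, 1.0, -0.002], [0.342, -0.003, -0.94]]
force: [-0.4, -0.4, -0.4]
gripper_width: 0.648
grasp_force: 0.0
```

```bash
python3 - <<'E'
from h import *
s=readout.state();print(s['t'],s['q'],s['position'],s['ee_rot'])
c=cap('wrist');cv2.imwrite('pics/w4.png',c['frame'])
m=cv2.inRange(c['hsv'],(100,110,40),(130,255,255));p=c['P'][m>0];p=p[~np.isnan(p[:,0])]
p=p[(p[:,0]>.38)&(p[:,0]<.7)&(abs(p[:,1]+.03)<.1)&(p[:,2]<.1)]
print(len(p),p.min(0),p.max(0));r=cv2.minAreaRect((p[:,:2]*1000).astype(np.float32));print(r)
for x in np.arange(.42,.64,.02):
    w=p[(p[:,0]>x)&(p[:,0]<x+.02)]
    if len(w):print(round(x,2),len(w),np.median(w,0),np.percentile(w[:,1],[2,98]))
R=tool(0,20);delta(np.array([.52,-.03,.10]),R)
E
```

```text
10.4 [ 19.7041  45.2614 -34.1323  92.7167  21.5161  70.0377  68.3897] [ 0.5126 -0.0296  0.133 ] [[-0.9397  0.0022 -0.342 ]
 [ 0.003   1.     -0.0021]
 [ 0.3419 -0.003  -0.9397]]
6077 [ 0.4265 -0.0596 -0.0002] [ 0.6045 -0.0012  0.0312]
((515.341064453125, -30.11089515686035), (177.93695068359375, 58.16986846923828), 0.5314701199531555)
0.42 655 [ 0.4334 -0.0313  0.0182] [-0.0586 -0.003 ]
0.44 1015 [ 0.45   -0.0302  0.0182] [-0.0585 -0.0031]
0.46 969 [ 0.4697 -0.0313  0.0182] [-0.0584 -0.0032]
0.48 960 [ 0.4891 -0.0303  0.022 ] [-0.0583 -0.0025]
0.5 531 [ 0.5099 -0.0303  0.0281] [-0.045  -0.0168]
0.52 554 [ 0.5298 -0.0313  0.0283] [-0.0449 -0.0169]
0.54 545 [ 0.5499 -0.0303  0.0285] [-0.0449 -0.0169]
0.56 528 [ 0.5701 -0.0303  0.0281] [-0.0437 -0.017 ]
0.58 319 [ 0.5866 -0.0304  0.0279] [-0.0477 -0.0131]
0.6 1 [ 0.6045 -0.0506 -0.0002] [-0.0506 -0.0506]
turn(now axes) [-0.0029  0.0004 -0.0022] shift cm in target axes [-1.9503 -0.0411  2.8653] in now axes [-1.9491 -0.0284  2.8663]
```

View pics/w4.png

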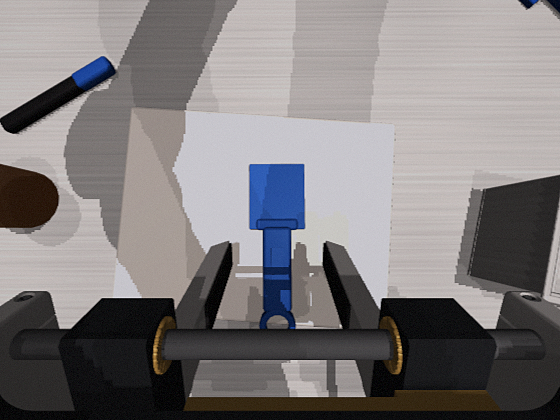

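The scraper lies flat on the board with no yaw (blade at (277,195), eye at (277,320)). Its centre is at about (0.5215, -0.030). I'll regrip with the 20° back tilt.

>>> step_arm(plan=[{"x":-1.5,"y":-0.05,"z":4,"rx":0,"ry":0,"rz":0},{"x":-1.5,"y":0,"z":4,"rx":0,"ry":0,"rz":0},{"x":-1.3,"y":0,"z":2,"rx":0,"ry":0,"rz":0},{"x":0,"y":0,"z":0.9,"rx":0,"ry":0,"rz":0},{"x":0,"y":0,"z":0,"rx":0,"ry":0,"rz":0},{"x":0,"y":0,"z":0,"rx":0,"ry":0,"rz":0}])

```text
t: 11.2
position: [0.5152, -0.0308, 0.0188]
ee_rot: [[-0.941, 0.001, -0.34], [0.002, 1.0, -0.004], [0.34, -0.004, -0.941]]
force: [0.5, 0.5, -0.0]
gripper_width: 0.65
grasp_force: 0.0
```

>>> step_arm(plan=[{"x":0,"y":0,"z":0,"rx":0,"ry":0,"rz":0},{"x":0,"y":0,"z":0,"rx":0,"ry":0,"rz":0},{"x":0,"y":0,"z":0,"rx":0,"ry":0,"rz":0},{"x":0,"y":0,"z":0,"rx":0,"ry":0,"rz":0},{"x":0,"y":0,"z":0,"rx":0,"ry":0,"rz":0}], gripper=0, force=35)

```text
t: 11.82
position: [0.5149, -0.0308, 0.0176]
ee_rot: [[-0.94, 0.001, -0.341], [0.002, 1.0, -0.003], [0.341, -0.004, -0.94]]
force: [1.1, 0.1, 2.1]
gripper_width: 0.313
grasp_force: 35.0
```

>>> step_arm(plan=[{"x":1,"y":0,"z":-2.7,"rx":0,"ry":0,"rz":0},{"x":2,"y":0,"z":-4.5,"rx":0,"ry":0,"rz":0},{"x":2,"y":0,"z":-4.5,"rx":0,"ry":0,"rz":0},{"x":1.5,"y":2.8,"z":-4,"rx":0,"ry":0,"rz":0},{"x":0.5,"y":2.8,"z":-1.5,"rx":0,"ry":0,"rz":0},{"x":0,"y":2.7,"z":0,"rx":0,"ry":0,"rz":0},{"x":0,"y":0,"z":0,"rx":0,"ry":-0.16,"rz":0},{"x":0,"y":0,"z":0,"rx":0,"ry":-0.16,"rz":0},{"x":0,"y":0,"z":0,"rx":0,"ry":-0.16,"rz":0},{"x":0,"y":0,"z":0,"rx":0,"ry":-0.16,"rz":0},{"x":0,"y":0,"z":0,"rx":0,"ry":-0.15,"rz":0},{"x":0,"y":0,"z":0,"rx":0,"ry":0,"rz":0}])

```text
t: 13.32
position: [0.5124, 0.0447, 0.2025]
ee_rot: [[-0.926, 0.011, 0.377], [-0.001, 1.0, -0.03], [-0.377, -0.028, -0.926]]
force: [1.4, -0.3, -1.3]
gripper_width: 0.316
grasp_force: 35.0
```

```bash
cat >> h.py <<'E'
eT=np.array([-.0767,.0005,-.0304])
def eye():
    s=readout.state();A=np.array(s['ee_rot']);E=s['position']+A@eT
    xs=A@np.array([-.94,0,-.341]);print(s['t'],'eye',E,'elev',np.degrees(np.arcsin(xs[2])),'q',s['q'],'A',A,'F',s['force'],s['gripper_width'])
    return s,A,E
E
python3 - <<'E'
from h import *
s,A,E=eye()
c=cap('scene');cv2.imwrite('pics/s4.png',cv2.resize(c['frame'][120:300,230:450],None,fx=3,fy=3))
m=cv2.inRange(c['hsv'],(100,110,40),(130,255,255));p=c['P'][m>0];p=p[~np.isnan(p[:,0])]
p=p[np.linalg.norm(p-E,axis=1)<.035];print('seen near eye',len(p),p.mean(0),p.min(0),p.max(0))
E
```

```text
13.325 eye [0.572  0.0462 0.2595] elev 42.058625914552835 q [  5.6735  18.3174 -23.6749 129.2443  50.3463  19.263   28.1821] A [[-0.9263  0.0106  0.3766]
 [-0.0008  0.9996 -0.0299]
 [-0.3768 -0.028  -0.9259]] F [ 1.4148 -0.3031 -1.2532] 0.3157134819416409
seen near eye 90 [0.5704 0.0355 0.2605] [0.5423 0.0238 0.2386] [0.588  0.0627 0.2779]
```

View pics/s4.png

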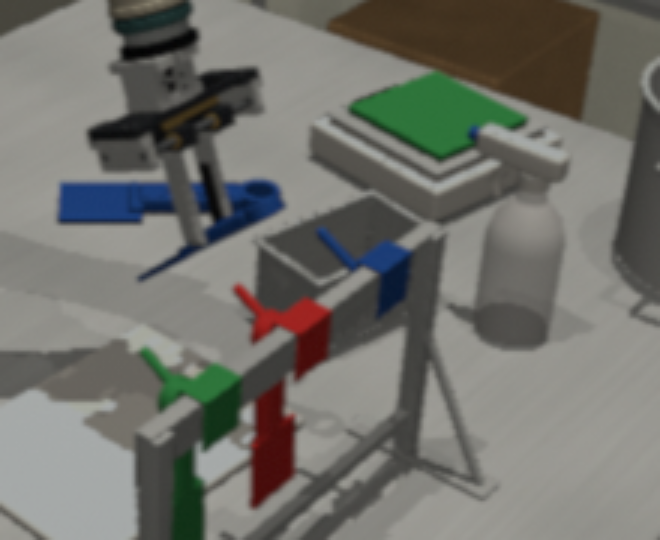

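The scraper is held eye-up at about 42°, and the peg is clear ahead of it. Before inserting I'll check the peg line from the scene camera.

```bash
python3 - <<'E'
from h import *
for n in('scene','top'):
    t=np.load(n+'0.npz');P,H=t['P'],t['hsv'];m=cv2.inRange(H,(100,110,40),(130,255,255))
    p=P[m>0];p=p[~np.isnan(p[:,0])];p=p[(p[:,0]>.61)&(p[:,0]<.674)&(abs(p[:,1]-.052)<.02)&(p[:,2]>.2)]
    f=np.polyfit(p[:,0],p[:,2],1);print(n,len(p),p.min(0),p.max(0),'z at .66',np.polyval(f,.66),np.degrees(np.arctan(f[0])),'y',np.median(p[:,1]), t['T'][:3,3])
s,A,E=eye();R=tool(0,-25)
delta(np.array(s['position']),R)
E
```

```text
scene 60 [0.6284 0.0402 0.2343] [0.6719 0.0576 0.2615] z at .66 0.2436085120280186 -25.77501091942287 y 0.048420790938417 [ 1.3034 -0.9903  1.0374]
top 73 [0.6257 0.0485 0.2352] [0.6727 0.0574 0.261 ] z at .66 0.2440109987967034 -26.829571628555204 y 0.052809923679198484 [0.3135 0.0221 1.2629]
13.375 eye [0.5736 0.0466 0.2601] elev 42.1111157529193 q [  5.7732  18.3904 -23.7836 129.0344  50.1565  19.3145  28.3363] A [[-0.926   0.0115  0.3774]
 [ 0.0008  0.9996 -0.0287]
 [-0.3776 -0.0263 -0.9256]] F [ 0.09   -0.5656 -1.1989] 0.3167987438815812
turn(now axes) [-0.0287 -0.0491 -0.0001] shift cm in target axes [0. 0. 0.] in now axes [0. 0. 0.]
```

>>> step_arm(plan=[{"x":0,"y":0.4,"z":0,"rx":-0.029,"ry":-0.05,"rz":0},{"x":0,"y":0,"z":-1.5,"rx":0,"ry":0,"rz":0},{"x":0,"y":0,"z":0,"rx":0,"ry":0,"rz":0}])

```text
t: 13.75
position: [0.5098, 0.0493, 0.2173]
ee_rot: [[-0.905, 0.003, 0.426], [0.004, 1.0, 0.001], [-0.426, 0.003, -0.905]]
force: [-1.0, -1.0, -2.1]
gripper_width: 0.315
grasp_force: 35.0
```

```bash
python3 - <<'E'
from h import *
s,A,E=eye()
print('to pre cm',A.T@(np.array([.604,.052,.271])-E)*100,'slide unit',A.T@np.array([.866,0,-.5]))
E
```

```text
13.75 eye [0.5663 0.0495 0.2774] elev 45.15193289789274 q [  6.882   15.8668 -24.0988 131.5415  54.805   15.5724  23.7911] A [[-0.9047  0.0029  0.426 ]
 [ 0.0038  1.      0.0012]
 [-0.426   0.0027 -0.9047]] F [-0.9715 -1.0417 -2.1042] 0.31502336219700716
to pre cm [-3.1379  0.2634  2.1901] slide unit [-0.5704  0.0012  0.8213]
```

>>> step_arm(plan=[{"x":-1.0,"y":0.1,"z":0.7,"rx":0,"ry":0,"rz":0},{"x":-1.0,"y":0.1,"z":0.7,"rx":0,"ry":0,"rz":0},{"x":-1.1,"y":0.05,"z":0.8,"rx":0,"ry":0,"rz":0},{"x":0,"y":0,"z":0,"rx":0,"ry":0,"rz":0}])

```text
t: 14.25
position: [0.5468, 0.0516, 0.2091]
ee_rot: [[-0.905, 0.002, 0.425], [0.003, 1.0, 0.001], [-0.424, 0.002, -0.905]]
force: [0.6, -1.1, -1.3]
gripper_width: 0.315
grasp_force: 35.0
```

```bash
python3 - <<'E'
from h import *
s,A,E=eye()
print('to pre cm',A.T@(np.array([.604,.052,.271])-E)*100)
c=cap('top')
m=cv2.inRange(c['hsv'],(100,110,40),(130,255,255));P=c['P']
k=(m>0)&(P[...,2]>.2)&(P[...,2]<.32)&(P[...,0]>.5)&(P[...,0]<.72)&(abs(P[...,1]-.052)<.05)
p=P[k]
for x in np.arange(.57,.69,.006):
    w=p[(p[:,0]>x)&(p[:,0]<=x+.006)]
    if len(w):print(round(x,3),len(w),w[:,1].min(),w[:,1].max(),w[:,2].min(),w[:,2].max())
u=c['frame'][85:185,190:310];cv2.imwrite('pics/t5.png',cv2.resize(u,None,fx=6,fy=6,interpolation=cv2.INTER_CUBIC))
E
```

```text
14.25 eye [0.6034 0.0519 0.2692] elev 45.05439111204769 q [  6.745   19.6339 -23.8208 127.2629  55.0938  16.7799  24.8239] A [[-0.9054  0.0021  0.4245]
 [ 0.0027  1.      0.0009]
 [-0.4245  0.002  -0.9054]] F [ 0.5744 -1.1332 -1.2823] 0.31524507857613043
to pre cm [-0.133   0.0137 -0.1351]
0.57 39 0.03859355598279657 0.06488657992744824 0.24274419565645777 0.2554270402355132
0.576 44 0.04036944946183173 0.06471846372616284 0.24921397384053723 0.2606237702809129
0.582 39 0.04018605745977413 0.06657040874474612 0.25643113031556886 0.26710945950985243
0.588 43 0.037768453576984315 0.06795945538753739 0.26057862419958777 0.27156705813406345
0.594 34 0.03538439844498782 0.07004166693707864 0.2556058441538369 0.27838691623940093
0.6 20 0.03532216103856297 0.06976570531788706 0.27534068962809843 0.28368584471268876
0.606 41 0.035353289431149584 0.06743193324760156 0.2741151952334322 0.28886339424522856
0.612 21 0.03746266182541447 0.06540382376776674 0.2734214957894089 0.28582943426111074
0.618 9 0.043786990054739516 0.061062565136813504 0.2742183739248819 0.2785466983799797
0.624 6 0.04862
[... 250 characters left out ...]
42 8 0.048571863365927316 0.05520388312849392 0.24946223803024403 0.25521848105121436
0.648 7 0.04865638253531904 0.05523274166911073 0.24385237425032003 0.2524427249802268
0.654 8 0.048591779406044894 0.05535474775592658 0.2425043766190269 0.24878680688660415
0.66 8 0.04858307843521006 0.05532488325086608 0.24087957119769765 0.24445228679928666
0.666 10 0.04868612274937062 0.05539084978215468 0.2351630577324031 0.2398337536025712
0.672 6 0.048683530499252364 0.05540140396561674 0.23441267853382075 0.23765919206903452
0.678 29 0.03259439719686699 0.07253070572200648 0.20766065482033969 0.26402362569352533
0.684 87 0.030097919757087657 0.07499354776624427 0.2453528871752526 0.2651140076570553
```

View pics/t5.png

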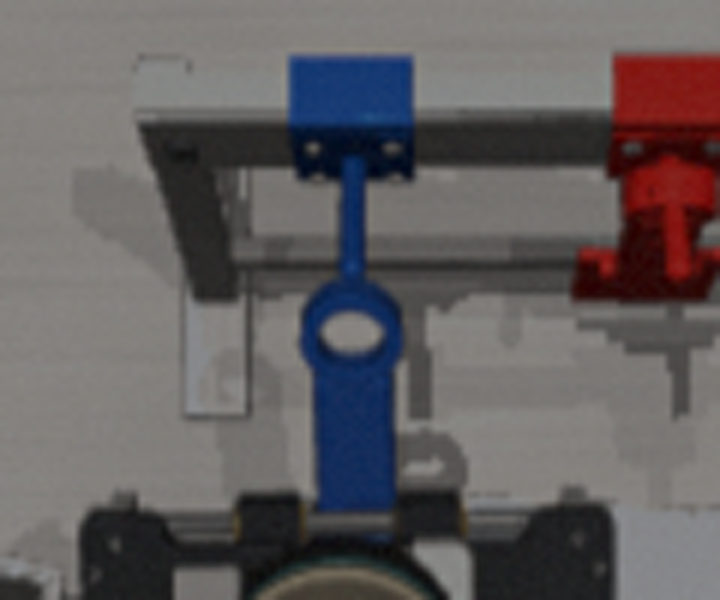

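The top view shows the eye ring at (352,333) lined up with the rod at (352,220), and the depth data agrees. Next I raise it 2 mm and slide it on along the rod.

>>> step_arm(plan=[{"x":-0.2,"y":0,"z":-0.25,"rx":0,"ry":0,"rz":0},{"x":-0.45,"y":0,"z":0.65,"rx":0,"ry":0,"rz":0},{"x":-0.45,"y":0,"z":0.65,"rx":0,"ry":0,"rz":0},{"x":-0.45,"y":0,"z":0.65,"rx":0,"ry":0,"rz":0},{"x":-0.45,"y":0,"z":0.65,"rx":0,"ry":0,"rz":0},{"x":0,"y":0,"z":0,"rx":0,"ry":0,"rz":0}])

```text
t: 15.05
position: [0.5741, 0.0514, 0.1964]
ee_rot: [[-0.906, 0.002, 0.424], [0.002, 1.0, 0.001], [-0.424, 0.001, -0.906]]
force: [-0.4, 0.4, -0.8]
gripper_width: 0.314
grasp_force: 35.0
```

```bash
python3 - <<'E'
from h import *
s,A,E=eye();a=np.array([-.866,0,.5]);d=E-np.array([.66,.052,.2385]);al=d@a;print('along',al,'off',d-al*a,'tool slide',A.T@-a,'torque',s['torque'])
E
```

```text
15.05 eye [0.6306 0.0517 0.2565] elev 45.044118716721734 q [  5.9322  22.8502 -22.4748 124.5218  57.3561  16.7083  23.6883] A [[-0.9055  0.0018  0.4243]
 [ 0.0022  1.      0.0005]
 [-0.4243  0.0014 -0.9055]] F [-0.3693  0.4032 -0.8125] 0.31433672011570507
along 0.034417822460852676 off [ 0.0004 -0.0003  0.0007] tool slide [-0.572   0.0009  0.8202] torque [ 0.0277  0.5617 -0.0067]
```

>>> step_arm(plan=[{"x":-0.42,"y":0,"z":0.6,"rx":0,"ry":0,"rz":0},{"x":-0.42,"y":0,"z":0.6,"rx":0,"ry":0,"rz":0},{"x":-0.42,"y":0,"z":0.6,"rx":0,"ry":0,"rz":0},{"x":-0.42,"y":0,"z":0.6,"rx":0,"ry":0,"rz":0},{"x":0,"y":0,"z":0,"rx":0,"ry":0,"rz":0}])

```text
t: 15.68
position: [0.5995, 0.0513, 0.1819]
ee_rot: [[-0.905, 0.002, 0.424], [0.002, 1.0, 0.0], [-0.424, 0.001, -0.905]]
force: [-0.4, 0.2, -2.0]
gripper_width: 0.313
grasp_force: 35.0
```

```bash
python3 - <<'E'
from h import *
s,A,E=eye();a=np.array([-.866,0,.5]);d=E-np.array([.66,.052,.2385]);al=d@a;print('along',al,'off',d-al*a)
print('down in tool',A.T@np.array([0,0,-1]))
c=cap('scene');cv2.imwrite('pics/s6.png',cv2.resize(c['frame'][140:300,260:420],None,fx=3.7,fy=3.7))
E
```

```text
15.675 eye [0.656  0.0516 0.242 ] elev 45.05293364420906 q [  5.0178  25.9609 -20.997  121.9693  59.604   16.3725  22.4108] A [[-0.9054  0.0019  0.4245]
 [ 0.0023  1.      0.0005]
 [-0.4245  0.0014 -0.9054]] F [-0.414   0.2428 -1.9952] 0.31288085238471836
along 0.005190271394746962 off [ 0.0005 -0.0004  0.0009]
down in tool [ 0.4245 -0.0014  0.9054]
```

View pics/s6.png

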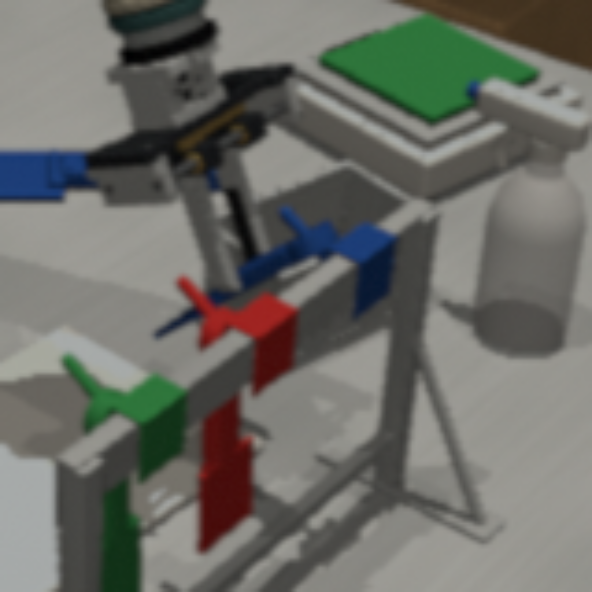

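The eye is on the blue peg with the rod tip sticking out of it at (290,215), and contact force is low. I'll lower it until the weight rests on the peg, then release.

>>> step_arm(plan=[{"x":0.1,"y":0,"z":0.2,"rx":0,"ry":0,"rz":0},{"x":0.1,"y":0,"z":0.2,"rx":0,"ry":0,"rz":0},{"x":0,"y":0,"z":0,"rx":0,"ry":0,"rz":0}], force=10)

```text
t: 16.1
position: [0.5988, 0.0513, 0.1777]
ee_rot: [[-0.905, 0.002, 0.425], [0.002, 1.0, 0.0], [-0.425, 0.001, -0.905]]
force: [-0.5, 0.5, -1.0]
gripper_width: 0.32
grasp_force: 10.0
```

>>> step_arm(plan=[{"x":0,"y":0,"z":0,"rx":0,"ry":0,"rz":0},{"x":0,"y":0,"z":0,"rx":0,"ry":0,"rz":0},{"x":0,"y":0,"z":0,"rx":0,"ry":0,"rz":0},{"x":0,"y":0,"z":0,"rx":0,"ry":0,"rz":0},{"x":0,"y":0,"z":0,"rx":0,"ry":0,"rz":0},{"x":0,"y":0,"z":0,"rx":0,"ry":0,"rz":0},{"x":0,"y":0,"z":0,"rx":0,"ry":0,"rz":0},{"x":0,"y":0,"z":0,"rx":0,"ry":0,"rz":0}], gripper=0.8)

```text
t: 17.1
position: [0.5991, 0.0513, 0.1778]
ee_rot: [[-0.905, 0.002, 0.425], [0.002, 1.0, 0.0], [-0.425, 0.001, -0.905]]
force: [0.1, -0.2, 0.2]
gripper_width: 0.801
grasp_force: 0.0
```

```bash
python3 - <<'E'
from h import *
s,A,E=eye();print(s['position'])
c=cap('scene');cv2.imwrite('pics/s7.png',cv2.resize(c['frame'][140:300,260:420],None,fx=3.7,fy=3.7))
E
```

```text
17.1 eye [0.6556 0.0517 0.238 ] elev 45.078485532382125 q [  4.5023  26.2795 -20.3424 122.2999  61.4789  15.8271  20.4925] A [[-0.9052  0.0017  0.4249]
 [ 0.0021  1.      0.0005]
 [-0.4249  0.0013 -0.9053]] F [ 0.0639 -0.1974  0.1513] 0.8008763980095377
[0.5991 0.0513 0.1778]
```

View pics/s7.png

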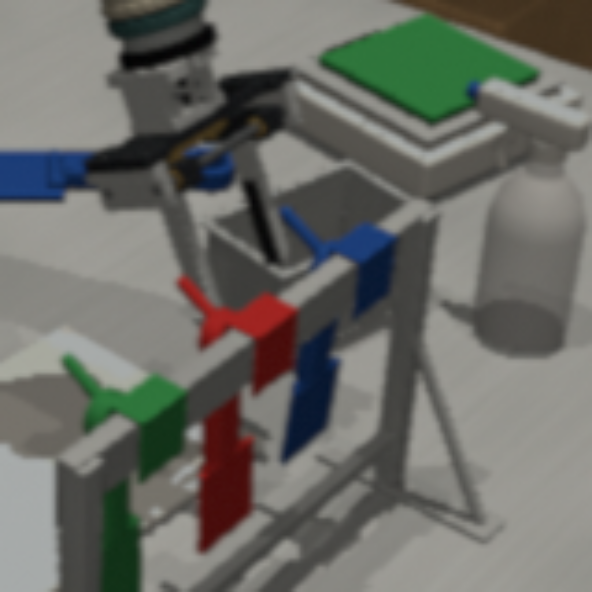

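The scraper now hangs blade down on the blue peg, with its blade at (310,410) beside the red one. I'll back the gripper away and let it settle.

>>> step_arm(plan=[{"x":1.8,"y":0,"z":-0.9,"rx":0,"ry":0,"rz":0},{"x":2.5,"y":0,"z":-1.5,"rx":0,"ry":0,"rz":0},{"x":2.5,"y":0,"z":-2,"rx":0,"ry":0,"rz":0},{"x":2.5,"y":0,"z":-2,"rx":0,"ry":0,"rz":0},{"x":0,"y":0,"z":0,"rx":0,"ry":0,"rz":0},{"x":0,"y":0,"z":0,"rx":0,"ry":0,"rz":0},{"x":0,"y":0,"z":0,"rx":0,"ry":0,"rz":0},{"x":0,"y":0,"z":0,"rx":0,"ry":0,"rz":0},{"x":0,"y":0,"z":0,"rx":0,"ry":0,"rz":0},{"x":0,"y":0,"z":0,"rx":0,"ry":0,"rz":0},{"x":0,"y":0,"z":0,"rx":0,"ry":0,"rz":0},{"x":0,"y":0,"z":0,"rx":0,"ry":0,"rz":0}])

```text
t: 18.65
position: [0.4877, 0.0515, 0.1963]
ee_rot: [[-0.905, 0.002, 0.425], [0.002, 1.0, 0.0], [-0.425, 0.001, -0.905]]
force: [-0.6, 0.3, -1.0]
gripper_width: 0.799
grasp_force: 0.0
```

```bash
cat > chk.py <<'E'
from h import *
for i in range(3):
    c=cap('scene');m=cv2.inRange(c['hsv'],(100,110,40),(130,255,255));P=c['P']
    k=(m>0)&(P[...,0]>.58)&(P[...,0]<.75)&(abs(P[...,1]-.052)<.06)&(P[...,2]>.03)&(P[...,2]<.19)
    p=P[k]
    for lo,hi in((.04,.11),(.13,.18)):
        w=p[(p[:,2]>lo)&(p[:,2]<hi)]
        print(readout.state()['t'],len(w),w.mean(0) if len(w) else '',end=' ')
    print()
E
python3 chk.py
```

```text
18.7 109 [0.6668 0.0429 0.0885] 18.7 90 [0.6712 0.043  0.1504] 
18.75 102 [0.6668 0.0423 0.0875] 18.75 95 [0.6714 0.043  0.1501] 
18.8 104 [0.6671 0.0419 0.0888] 18.8 92 [0.6715 0.0432 0.1507]
```

>>> step_arm(plan=[{"x":0,"y":0,"z":0,"rx":0,"ry":0,"rz":0},{"x":0,"y":0,"z":0,"rx":0,"ry":0,"rz":0},{"x":0,"y":0,"z":0,"rx":0,"ry":0,"rz":0},{"x":0,"y":0,"z":0,"rx":0,"ry":0,"rz":0},{"x":0,"y":0,"z":0,"rx":0,"ry":0,"rz":0},{"x":0,"y":0,"z":0,"rx":0,"ry":0,"rz":0},{"x":0,"y":0,"z":0,"rx":0,"ry":0,"rz":0},{"x":0,"y":0,"z":0,"rx":0,"ry":0,"rz":0},{"x":0,"y":0,"z":0,"rx":0,"ry":0,"rz":0},{"x":0,"y":0,"z":0,"rx":0,"ry":0,"rz":0},{"x":0,"y":0,"z":0,"rx":0,"ry":0,"rz":0},{"x":0,"y":0,"z":0,"rx":0,"ry":0,"rz":0}])

```text
t: 20.3
position: [0.4877, 0.0515, 0.1963]
ee_rot: [[-0.905, 0.002, 0.425], [0.002, 1.0, 0.0], [-0.425, 0.001, -0.905]]
force: [-0.4, -0.1, 1.0]
gripper_width: 0.801
grasp_force: 0.0
```

>>> step_arm(plan=[{"x":0,"y":0,"z":0,"rx":0,"ry":0,"rz":0},{"x":0,"y":0,"z":0,"rx":0,"ry":0,"rz":0},{"x":0,"y":0,"z":0,"rx":0,"ry":0,"rz":0},{"x":0,"y":0,"z":0,"rx":0,"ry":0,"rz":0},{"x":0,"y":0,"z":0,"rx":0,"ry":0,"rz":0},{"x":0,"y":0,"z":0,"rx":0,"ry":0,"rz":0},{"x":0,"y":0,"z":0,"rx":0,"ry":0,"rz":0},{"x":0,"y":0,"z":0,"rx":0,"ry":0,"rz":0},{"x":0,"y":0,"z":0,"rx":0,"ry":0,"rz":0},{"x":0,"y":0,"z":0,"rx":0,"ry":0,"rz":0},{"x":0,"y":0,"z":0,"rx":0,"ry":0,"rz":0},{"x":0,"y":0,"z":0,"rx":0,"ry":0,"rz":0}])

```text
t: 21.8
position: [0.4877, 0.0515, 0.1963]
ee_rot: [[-0.905, 0.002, 0.425], [0.002, 1.0, 0.0], [-0.425, 0.001, -0.905]]
force: [0.2, -0.0, 0.6]
gripper_width: 0.801
grasp_force: 0.0
```

```bash
python3 chk.py; python3 -c "
from h import *
s=readout.state();print(s['position'],s['force'])"
```

```text
21.85 106 [0.6669 0.0426 0.0883] 21.85 93 [0.6713 0.0426 0.1503] 
21.9 106 [0.6668 0.0428 0.0883] 21.9 93 [0.6713 0.0424 0.1504] 
21.95 110 [0.6666 0.0429 0.0884] 21.95 96 [0.6712 0.0428 0.1498] 
[0.4877 0.0515 0.1963] [-0.1834  0.9736 -0.6832]
```

It is at rest and vertical, and the robot is clear of everything.

```bash
python3 -c "
from bench import job
print(job.hand_in())"
```

```text
the job is handed in; nothing more can be done
None
```

The blue scraper hangs by its eye on the blue peg, blade down, at rest and released; I touched nothing else on the table, and the job is handed in (no verdict was returned).

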